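# Drive a stuck stopper out of a column sleeve

### The arm

A 6-joint arm with a two-finger parallel gripper is mounted at the origin on a cart in front of the work surface, level with it; the furniture and walls round the work are solid. World frame = base frame: x ahead of the robot, y to its left, z up, the work surface at z = 0. Lengths are in m, angles in rad, forces in N, time in s.
With the tool pointing down it reaches from about 0.375 to 0.9 m from the base axis. Payload 3.1 kg.
Tool frame: the origin (TCP) lies between the finger pads; the fingertips stand 25 mm ahead of it and the grasp point (between the pads) lies 6 mm ahead of it; x points along the fingers, y is the direction in which the jaws open and shut, and the axes are right-handed (so a half turn about x gives the same grasp; the last joint's range is limited). The gripper opens to 85 mm and grips with 20 to 120 N. Pads are 22 mm wide; open, the fingers measure 114 mm over their backs; the gripper's body (76 mm by 85 mm) begins 54 mm behind the grasp point. The pads swing forward as they close: fully open they stand 13 mm farther back than shut.
Start: joints at [-1.347, 0.527, 1.433, -0, 1.181, -0.178], TCP at [0.244, -0.575, 0.256] pointing down, gripper open.
Joint ranges: [-3.08, 3.08], [-0.75, 2.2], [0.22, 2.44], [-1.43, 4.57], [0, 2.65], [-2.85, 2.85]. Speed limits (rad/s): [2.79, 2.79, 3.14, 3.14, 3.14, 3.14].

### API

Orientations are given as a unit quaternion [x, y, z, w].
In Python, from station import manip, viewer, workorder gives the robot as it stands.
- The arm moves only by the shell command python3 -m crank 'ROWS' [FORCE]. ROWS is JSON, one flat list of numbers, 5 for each row, row after row: the opening, from 0 (shut) to 1 (fully open), then the shift along the world's x, y, z in mm, then the turn about the world's z in rad. A call has 1 to 10 rows; each row is the pose to reach, as a shift and turn from the pose commanded when the call began; what a row does not reach only later rows make up. A row lasts 1/8 s, in which the tool goes at most 62.5 mm and 10.7 degrees, less where a joint would pass 70% of its speed; a pose out of reach is approached as far as the arm can. A call with a gripper value outside its range is refused whole. The fingers move at their own pace and stop on an object; FORCE is the grip in N (left out, the last holds). Time passes only in rows, so rows that repeat a pose let the fingers close. It gives the time, the measured TCP pose, the force and the opening at its end, in the units of the state.
- manip.sense(): the state, without advancing time (a new reading comes with each control period).
- viewer.snapshot(name): name is "scene" or "top"; returns a dict with "img" (420x560x3 uint8, red, green, blue), "range_z" (420x560 float32, m along the optical axis (not along the pixel's ray), 0 where there is no reading), "fx", "fy", "cx", "cy" (pixels), "origin" and "attitude" of the camera in the world. Camera axes: x right, y down, z forward; pixel columns grow to the right and rows downward; lengths in m; the calibration is good to about 2 mm. A picture is of the moment at which its call begins.
- workorder.sign_off(): hands the job in, once; it reports no verdict.
The state is a dict: "t": time; "q": joint angles; "qd": joint speeds; "tau": joint torques, N m; "tcp_pos": TCP position; "tool_rot": TCP orientation; "force": force on the tool from outside, world axes, zero at the start; "ft_torque": the same for the moment, N m; "finger_gap": opening from 0.0 (shut) to 1.0 (fully open).
Only numpy, scipy, OpenCV 4.12 (cv2) and the standard library are available. Lean on these libraries where they do the work, as an engineer would, in place of code of your own. Each camera call takes 0.05 s, during which the arm holds its last target.

### The job

A rubber stopper is stuck inside the upright steel sleeve on the stand. Take the longer of the two push rods from the holder, put its shaft down the sleeve from above and push until the stopper drops out underneath into the steel dish. Leave the rod standing in the sleeve, pushed fully home with its collar resting on the sleeve's rim, and let go of it.

Things in the scene. Friction and masses are not known exactly. Their poses are not given: they have to be found in the camera images.
- rod_grip (a point): the longer push rod: centre of its black grip (24 mm dia, 50 mm tall). Below: steel collar 50 mm dia, underside 31 mm under this point; shaft 20 mm dia, 68 mm long, foot 99 mm under this point. 0.1 kg, z up. Stands loose in a 20 mm deep well of a white block 60x150x30 mm. In the other well, 90 mm away, a like rod, too short: 34 mm shaft, grip 34 mm lower
- sleeve_mouth (a point): upright steel sleeve, fixed to the stand: centre of its upper rim, 130 mm above the worktop. Bore 30 mm, flared over the top 16 mm to 42 mm at the rim (50 mm outside); 60 mm long, open below. z up; +x to the stand's post (74 mm away, lower than the rim). Base plate 170x150x8 mm
- stopper_center (a point): the rubber stopper: its centre. 26 mm dia, 26 mm tall, 14 g. Starts upright in the bore, its top 23 mm below the rim, held from below by three small spring fingers that swing down and give way at some 3 to 8 N; once past them it falls out
- dish: round stainless dish, 99 mm across the rim, 29 mm tall, that stands loose on the base plate under the sleeve; origin at the centre of its underside, z up
Not all that is in view belongs to the job. Leave any blue look-alike of the part that bears rod_grip alone.

How it is judged:
On the way:
1. the long rod's shaft is in the sleeve, above the stopper that is still inside (horizontal distance between rod_grip and sleeve_mouth below 0.018 m and z of rod_grip in the frame of sleeve_mouth below 0.093 m and z of stopper_center in the frame of sleeve_mouth above -0.06 m and horizontal distance between stopper_center and sleeve_mouth below 0.006 m), for 0.05 s.
At the end, for the whole second after the job is handed in: the stopper lies in the level dish (centre within 42 mm of its axis, under 32 mm above its underside), and the long rod stands released in the sleeve: upright within 10 degrees, grip within 12 mm of the sleeve's axis, collar within 5 mm of the rim (horizontal distance between stopper_center and dish below 0.042 m and z of stopper_center in the frame of dish below 0.032 m and angle between each of dish, rod_grip's own z axis and vertical below 0.17 rad and horizontal distance between rod_grip and sleeve_mouth below 0.012 m and z of rod_grip in the frame of sleeve_mouth below 0.036 m); the robot touches nothing.
It also fails if it takes over 38 s, if anything falls off the work surface, if the arm or the gripper's body presses on something with over 40 N, if the wrist force passes 120 N, or if a joint passes its speed limit or range.

## Working session

There is one attempt and no reset: what is moved stays moved. The work goes in short steps, Python scripts to look and compute and a shell command to move; the robot and the scene stay as the last step left them, time stands still between calls to the robot, and variables do not carry over. Pictures are saved under pics/ and viewed, and the job is handed in when it is done.

```bash
mkdir -p pics; python3 - <<'E'
from station import manip, viewer
import cv2,pickle
s=manip.sense();print(s['t'],s['tcp_pos'],s['tool_rot'],s['force'],s['finger_gap'])
d={}
for n in('scene','top'):
    v=viewer.snapshot(n);d[n]=v;cv2.imwrite(f'pics/{n}0.png',v['img'][:,:,::-1]);print(n,v['fx'],v['fy'],v['cx'],v['cy'],v['origin'],v['attitude'])
pickle.dump(d,open('v0.pkl','wb'))
E
```

```text
0.0 [ 0.24428584 -0.57456494  0.25533642] [-0.69287162 -0.14186204  0.69290309 -0.14031886] [-0.25147221 -0.61729976 -0.36711359] 0.9994864417991683
scene 509.19605525520285 509.19605525520285 280.8285930570168 205.3832958156384 [-0.01805773  0.71790261  1.03802323] [-0.29545589  0.88368478 -0.34638856  0.10872896]
top 481.72752281113867 481.72752281113867 272.1101101930873 208.97973308886307 [0.39968492 0.01558593 1.09140518] [ 0.71154669 -0.70159667  0.02954959 -0.02429468]
```

View pics/scene0.png

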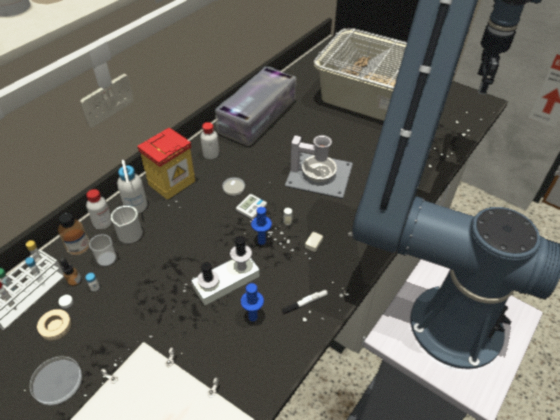

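View pics/top0.png

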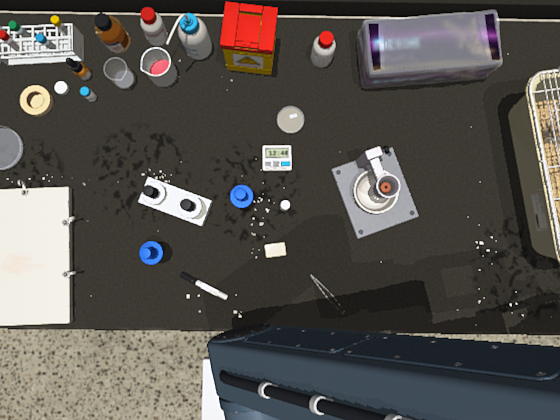

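```bash
cat >h.py <<'E'
import numpy as np,cv2,pickle
from scipy.spatial.transform import Rotation as R
def pts(v):
    z=v['range_z'];h,w=z.shape;u,w_=np.meshgrid(np.arange(w),np.arange(h))
    c=np.stack([(u-v['cx'])/v['fx']*z,(w_-v['cy'])/v['fy']*z,z],-1)
    return c@R.from_quat(v['attitude']).as_matrix().T+np.array(v['origin'])
def ray(v,u,w,h):
    d=R.from_quat(v['attitude']).as_matrix()@np.array([(u-v['cx'])/v['fx'],(w-v['cy'])/v['fy'],1]);o=np.array(v['origin'])
    return o+d*(h-o[2])/d[2]
def crop(v,x0,y0,x1,y1,k=6):
    return cv2.resize(v['img'][y0:y1,x0:x1,::-1],None,fx=k,fy=k,interpolation=cv2.INTER_CUBIC)
E
python3 - <<'E'
from h import *
d=pickle.load(open('v0.pkl','rb'));s,t=d['scene'],d['top']
a=crop(s,185,225,285,325,4);b=crop(t,130,160,230,260,4)
cv2.imwrite('pics/c1.png',np.hstack([a,b]))
a=crop(s,280,120,380,220,4);b=crop(t,325,140,425,240,4)
cv2.imwrite('pics/c2.png',np.hstack([a,b]))
P=pts(t);Q=pts(s)
print('table',P[290,100:180:20],P[[380]][:,10])
for n,u,w in(('L',152,189),('R',187,205),('Lc',160,195),('block',170,198),('rim',396,185),('plate',350,220)):print(n,P[w,u])
for n,u,w in(('sL',207,268),('sR',240,243)):print(n,Q[w,u])
# black grip tops: dark pixels raised
for nm,V,X,box in(('top',t,P,(135,175,215,228)),('scene',s,Q,(190,230,262,300))):
    x0,y0,x1,y1=box;g=V['img'][y0:y1,x0:x1].max(-1)<60;z=X[y0:y1,x0:x1,2]
    m=(g&(z>.085)).astype(np.uint8);n,l,st,c=cv2.connectedComponentsWithStats(m)
    for i in range(1,n):
        if st[i,4]>15:
            q=X[y0:y1,x0:x1][l==i];print(nm,st[i],c[i]+[x0,y0],np.median(q,0),np.percentile(q[:,2],95))
E
```

```text
table [[ 0.29596387  0.38969294  0.00250355]
 [ 0.29645014  0.34546913  0.00149934]
 [ 0.29672863  0.30171558 -0.00172652]
 [ 0.29722071  0.25717412 -0.00271243]] [[-0.13833864  1.01892407 -0.84793573]]
L [0.51361202 0.25831326 0.09663933]
R [0.47831624 0.17860038 0.13389668]
Lc [0.50613288 0.2519774  0.04987854]
block [0.50202025 0.23463993 0.02797783]
rim [ 0.52594493 -0.2415158   0.12357985]
plate [ 0.46067676 -0.16980614 -0.00360978]
sL [0.5048758 0.273527  0.1004873]
sR [0.47371627 0.1932045  0.13360625]
top [ 8 11 13 10 49] [149.24489796 190.67346939] [0.51073823 0.26190001 0.09828029] 0.10167700656776987
top [46 24 14 12 55] [188.96363636 206.        ] [0.47632848 0.17323053 0.1263987 ] 0.13557545171141222
scene [ 44   6  11  20 161] [239.67080745 244.60248447] [0.47765845 0.19023645 0.12614705] 0.133324171269266
scene [ 11  32  11  12 103] [205.72815534 267.2815534 ] [0.51091715 0.27153193 0.09686444] 0.10047905615282349
```

View pics/c1.png

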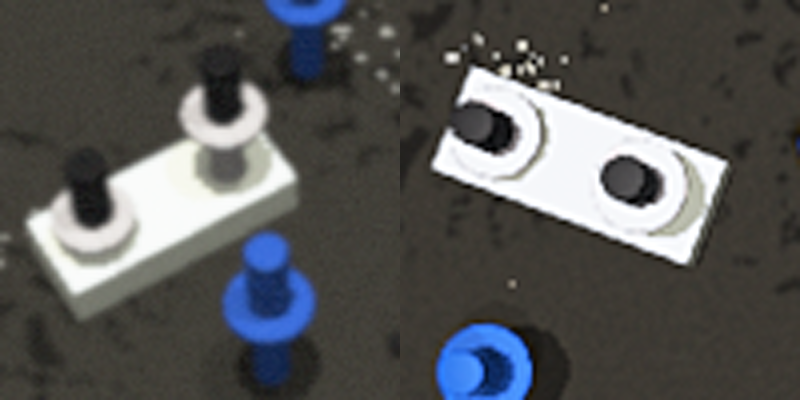

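View pics/c2.png

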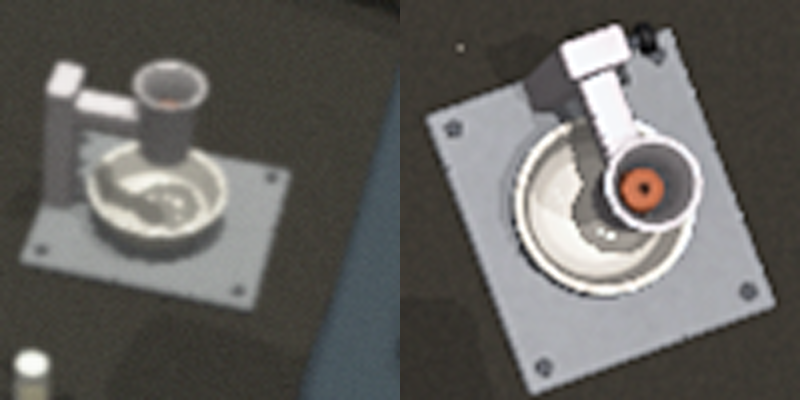

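```bash
python3 - <<'E'
from h import *
d=pickle.load(open('v0.pkl','rb'));s,t=d['scene'],d['top']
m=R.from_quat([-0.69287162,-0.14186204,0.69290309,-0.14031886]).as_matrix();print('tool x',m[:,0],'jaw y',m[:,1])
P=pts(t);Q=pts(s)
print('grip top ray', ray(t,186.5,204.6,.134), ray(s,240.1,238.8,.134))
print('rim hand', ray(t,387.6,185.1,.13))
for nm,V,X,box in(('top',t,P,(370,165,405,205)),('scene',s,Q,(305,130,340,155))):
    x0,y0,x1,y1=box;k=8
    g=cv2.cvtColor(cv2.resize(V['img'][y0:y1,x0:x1],None,fx=k,fy=k,interpolation=cv2.INTER_CUBIC),cv2.COLOR_RGB2GRAY)
    for th in(150,180):
        cs,h=cv2.findContours((g>th).astype(np.uint8),cv2.RETR_CCOMP,cv2.CHAIN_APPROX_NONE)
        for c,hh in zip(cs,h[0]):
            if len(c)>100:
                e=cv2.fitEllipse(c);u=(e[0][0]+.5)/k-.5+x0;w=(e[0][1]+.5)/k-.5+y0
                print(nm,th,'hole' if hh[3]>=0 else 'outer',round(u,1),round(w,1),np.array(e[1])/k,ray(V,u,w,.13))
# blues
hsv=cv2.cvtColor(t['img'],cv2.COLOR_RGB2HSV)
n,l,st,c=cv2.connectedComponentsWithStats(((hsv[...,0]>105)&(hsv[...,0]<125)&(hsv[...,1]>180)&(hsv[...,2]>100)).astype(np.uint8))
for i in range(1,n):
    if st[i,4]>100:print('blue',c[i],P[l==i].mean(0),P[l==i].max(0))
E
```

```text
tool x [-4.79066254e-04  2.12961960e-03 -9.99997618e-01] jaw y [ 0.39103911 -0.92037156 -0.00214738]
grip top ray [0.4790927  0.17959897 0.134     ] [0.48109199 0.18396852 0.134     ]
rim hand [ 0.52465413 -0.22286573  0.13      ]
top 150 outer 376.5 198.2 [ 3.97880268 14.42618465] [ 0.49782501 -0.20043886  0.13      ]
top 150 outer 387.1 184.8 [39.76363373 42.92336273] [ 0.52529155 -0.22192955  0.13      ]
top 150 hole 387.9 185.4 [19.84993172 20.24448586] [ 0.52404868 -0.22348469  0.13      ]
top 180 outer 376.1 198.0 [2.27927065 5.83309126] [ 0.49817988 -0.19959238  0.13      ]
top 180 outer 383.0 185.9 [33.9966774  38.91865158] [ 0.52297639 -0.2135717   0.13      ]
top 180 hole 387.9 185.4 [20.34401703 20.80335808] [ 0.52409235 -0.22355292  0.13      ]
scene 150 outer 308.8 146.3 [ 5.77628613 10.70940018] [ 0.54121377 -0.1784633   0.13      ]
scene 150 outer 322.2 141.0 [10.94638157 16.36306763] [ 0.5243855 -0.2188633  0.13     ]
scene 180 outer 308.4 146.1 [4.87332249 9.97379971] [ 0.54223795 -0.17831226  0.13      ]
blue [241.3740458 193.8129771] [0.5074414  0.0735963  0.08490208] [0.52796207 0.10448055 0.12654664]
blue [149.93055556 252.625     ] [0.38208726 0.25969808 0.09047179] [0.40625912 0.30693177 1.09140518]
```

Candidates for the long rod are the black grip at scene (240,245) / top (187,205), the short black rod at scene (206,267) / top (152,189), and two blue look-alikes at top (241,194) and (150,252). I choose the one at top (187,205): it is black, its top is at z≈0.134, and the close crop shows its collar standing clear of the block. The stopper shows orange in the sleeve at top (388,185).

```bash
python3 -m crank '[1,60,20,0,0, 1,110,60,0,0, 1,150,110,0,0, 1,180,165,0,0, 1,200,225,0,0, 1,210,285,0,0, 1,215,345,0,0, 1,218,405,0,0, 1,221,465,0,0, 1,224,525,0,0]'; python3 -m crank '[1,4,60,0,0, 1,8,120,0,0, 1,12,180,0,0, 1,12,231,0,0, 1,12,231,0,0, 1,12,231,0,0, 1,12,231,0,0]'
```

```text
t: 1.35
tcp_pos: [0.4682, -0.0483, 0.2562]
tool_rot: [0.693, 0.141, -0.693, 0.141]
force: [0.6, 0.2, 0.2]
finger_gap: 1.0
t: 2.22
tcp_pos: [0.4805, 0.1795, 0.2562]
tool_rot: [-0.693, -0.14, 0.693, -0.141]
force: [-0.1, -0.4, -0.6]
finger_gap: 1.0
```

```bash
python3 -m crank '[1,0,1,-40,0, 1,0,1,-70,0, 1,0,1,-85,0, 1,0,1,-85,0]'; python3 - <<'E'
from h import *
from station import viewer
s=viewer.snapshot('scene');t=viewer.snapshot('top')
cv2.imwrite('pics/c3.png',np.hstack([crop(s,185,185,285,285,4),crop(t,130,150,230,250,4)]))
E
```

```text
t: 2.72
tcp_pos: [0.4802, 0.1809, 0.1706]
tool_rot: [-0.692, -0.141, 0.694, -0.141]
force: [-0.5, -0.9, 0.5]
finger_gap: 0.997
```

View pics/c3.png

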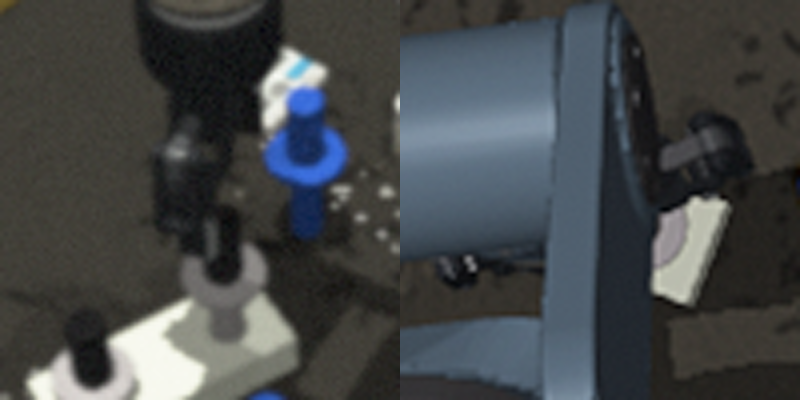

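The view shows the rod grip under the open jaws: grip at crop (220,240), i.e. scene (240,245), with a finger alongside at crop (185,200). I'm descending and closing.

```bash
python3 -m crank '[1,0,0,-25,0, 1,0,0,-44,0, 1,0,0,-52,0, 1,0,0,-52,0]'; python3 -m crank '[0,0,0,0,0, 0,0,0,0,0, 0,0,0,0,0, 0,0,0,0,0, 0,0,0,0,0, 0,0,0,0,0, 0,0,0,0,0, 0,0,0,0,0]' 50
```

```text
t: 3.32
tcp_pos: [0.4808, 0.1819, 0.1197]
tool_rot: [0.693, 0.141, -0.693, 0.141]
force: [-0.6, -0.8, 0.7]
finger_gap: 0.998
t: 4.32
tcp_pos: [0.4807, 0.1819, 0.1198]
tool_rot: [0.693, 0.141, -0.693, 0.141]
force: [0.2, -0.3, 5.8]
finger_gap: 0.27
```

```bash
python3 -m crank '[0,0,0,15,0, 0,0,0,35,0, 0,0,0,70,0, 0,0,0,110,0, 0,0,0,150,0, 0,0,0,180,0, 0,0,0,190,0, 0,0,0,190,0, 0,0,0,190,0]'; python3 - <<'E'
from h import *
from station import viewer
s=viewer.snapshot('scene');t=viewer.snapshot('top')
cv2.imwrite('pics/c4.png',np.hstack([crop(s,175,150,275,300,4),crop(t,130,130,230,280,4)]))
E
```

```text
t: 5.45
tcp_pos: [0.4795, 0.1816, 0.3078]
tool_rot: [-0.692, -0.141, 0.694, -0.141]
force: [0.3, -0.3, -1.5]
finger_gap: 0.264
```

View pics/c4.png

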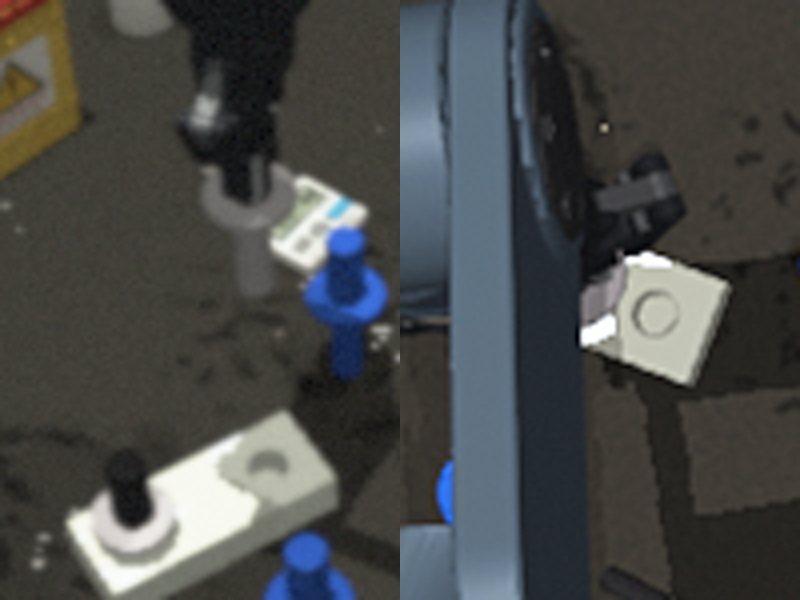

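```bash
python3 - <<'E'
from h import *
d=pickle.load(open('v0.pkl','rb'));s=d['scene']
print(ray(s,237.9,197.0,.270),ray(s,238.4,221.0,.198))
E
```

```text
[0.48084281 0.18155624 0.27      ] [0.48046784 0.18585727 0.198     ]
```

```bash
python3 -m crank '[0,4,-35,0,0, 0,10,-90,0,0, 0,16,-145,0,0, 0,22,-200,0,0, 0,28,-255,0,0, 0,35,-310,0,0, 0,41,-360,0,0, 0,44,-390,0,0, 0,45,-403,0,0, 0,45,-403,0,0]'; python3 -m crank '[0,0,0,0,0, 0,0,0,0,0, 0,0,0,0,0]';python3 - <<'E'
from h import *
from station import viewer
s=viewer.snapshot('scene');t=viewer.snapshot('top')
cv2.imwrite('pics/c5.png',np.hstack([crop(s,270,70,370,200,4),crop(t,330,120,430,250,4)]))
E
```

```text
t: 6.8
tcp_pos: [0.5251, -0.2212, 0.3084]
tool_rot: [-0.693, -0.141, 0.693, -0.14]
force: [0.3, 0.0, -0.5]
finger_gap: 0.267
t: 7.18
tcp_pos: [0.5255, -0.2202, 0.3095]
tool_rot: [0.693, 0.142, -0.693, 0.142]
force: [-0.1, 0.5, -1.3]
finger_gap: 0.264
```

View pics/c5.png

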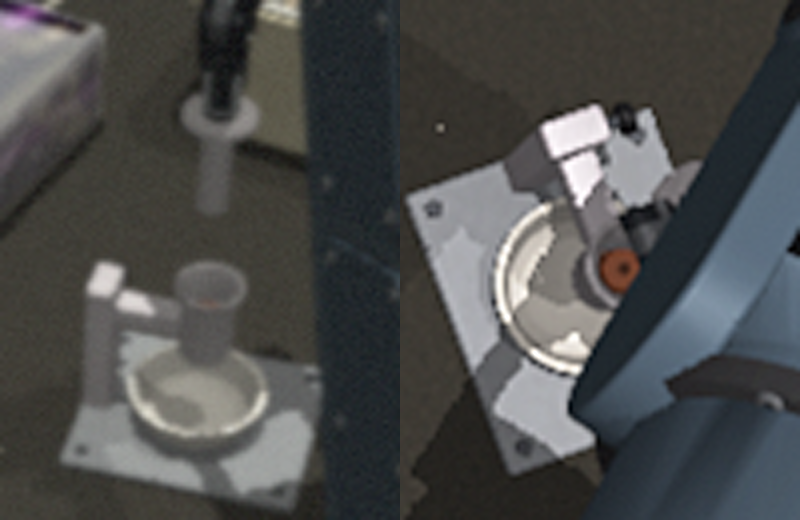

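```bash
python3 - <<'E'
from h import *
d=pickle.load(open('v0.pkl','rb'));s=d['scene']
print(ray(s,324.6,98.8,.271),ray(s,322.9,120.7,.199),ray(s,322.1,140.9,.13))
E
```

```text
[ 0.52642837 -0.21465739  0.271     ] [ 0.52739575 -0.21787411  0.199     ] [ 0.52483916 -0.2192009   0.13      ]
```

```bash
python3 -m crank '[0,-1,-2,-30,0, 0,-1,-2,-55,0, 0,-1,-2,-70,0, 0,-1,-2,-80,0, 0,-1,-2,-87,0, 0,-1,-2,-87,0, 0,-1,-2,-87,0]';python3 - <<'E'
from h import *
from station import viewer
s=viewer.snapshot('scene')
cv2.imwrite('pics/c6.png',crop(s,270,90,370,200,5))
E
```

```text
t: 8.15
tcp_pos: [0.5248, -0.2234, 0.2229]
tool_rot: [0.693, 0.141, -0.693, 0.141]
force: [0.0, 0.2, -1.3]
finger_gap: 0.265
```

View pics/c6.png

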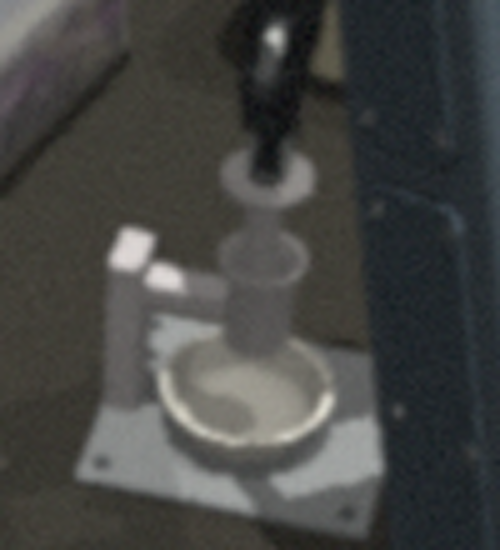

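The shaft is in the sleeve mouth (crop (262,240)) with the collar still above it, and there is no side force. I'm pushing now.

```bash
python3 -m crank '[0,0,0,-6,0, 0,0,0,-12,0, 0,0,0,-18,0, 0,0,0,-24,0, 0,0,0,-30,0, 0,0,0,-35,0, 0,0,0,-35,0, 0,0,0,-35,0]'; python3 -m crank '[0,0,0,-4,0, 0,0,0,-8,0, 0,0,0,-12,0, 0,0,0,-14,0, 0,0,0,-14,0]'
```

```text
t: 9.2
tcp_pos: [0.5242, -0.223, 0.1871]
tool_rot: [-0.693, -0.141, 0.693, -0.141]
force: [0.1, 0.0, -1.0]
finger_gap: 0.267
t: 9.82
tcp_pos: [0.5244, -0.2233, 0.1731]
tool_rot: [-0.693, -0.141, 0.693, -0.141]
force: [-0.7, -1.1, -0.9]
finger_gap: 0.268
```

```bash
python3 -m crank '[0,0,0,-1,0, 0,0,0,-2,0, 0,0,0,-2,0]';python3 - <<'E'
from h import *
from station import viewer
s=viewer.snapshot('scene');t=viewer.snapshot('top')
cv2.imwrite('pics/c7.png',np.hstack([crop(s,270,90,370,200,4),crop(t,330,130,430,240,4)]))
E
```

```text
t: 10.2
tcp_pos: [0.5245, -0.2232, 0.1718]
tool_rot: [0.693, 0.141, -0.693, 0.141]
force: [-0.4, -0.8, 3.5]
finger_gap: 0.268
```

View pics/c7.png

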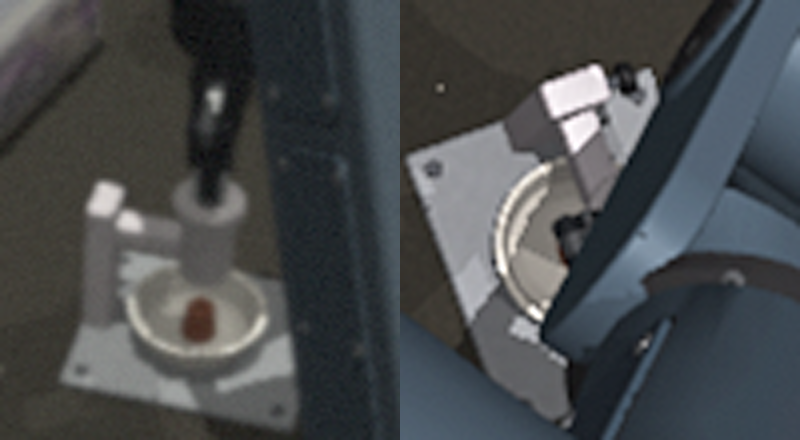

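The stopper lies in the dish (crop (198,320)), the collar is on the rim (crop (208,195)), and the contact force appeared at the expected height. One more light press, then release.

```bash
python3 -m crank '[0,0,0,-1,0, 0,0,0,-1,0]'; python3 -m crank '[0.4,0,0,0,0, 0.6,0,0,0,0, 1,0,0,0,0, 1,0,0,0,0, 1,0,0,0,0, 1,0,0,0,0, 1,0,0,0,0]';python3 -m crank '[1,0,0,10,0, 1,0,0,30,0, 1,0,0,60,0, 1,0,0,95,0, 1,0,0,130,0, 1,0,30,130,0, 1,0,80,130,0, 1,0,130,130,0, 1,0,180,130,0, 1,0,180,130,0]';python3 - <<'E'
from h import *
from station import viewer
s=viewer.snapshot('scene');t=viewer.snapshot('top')
cv2.imwrite('pics/c8.png',np.hstack([crop(s,270,90,370,200,4),crop(t,330,130,430,240,4)]))
P=pts(t);Q=pts(s)
for X,V,b in((P,t,(370,160,410,205)),(Q,s,(305,115,345,150))):
    x0,y0,x1,y1=b;q=X[y0:y1,x0:x1].reshape(-1,3);print(np.median(q[q[:,2]>.17],0),np.percentile(q[q[:,2]>.17][:,2],90))
E
```

```text
t: 10.55
tcp_pos: [0.5245, -0.2232, 0.1717]
tool_rot: [0.693, 0.141, -0.693, 0.141]
force: [-3.5, 1.5, 9.3]
finger_gap: 0.266
t: 11.42
tcp_pos: [0.5245, -0.2232, 0.1703]
tool_rot: [0.693, 0.141, -0.693, 0.141]
force: [-0.1, -0.2, -0.3]
finger_gap: 1.0
t: 12.68
tcp_pos: [0.5238, -0.04, 0.3011]
tool_rot: [0.693, 0.143, -0.692, 0.143]
force: [-0.2, -1.1, -0.4]
finger_gap: 1.001
[ 0.51951853 -0.21379991  0.18728986] 0.6320313861784727
[ 0.52369295 -0.21296432  0.18282193] 1.0380232259547284
```

View pics/c8.png

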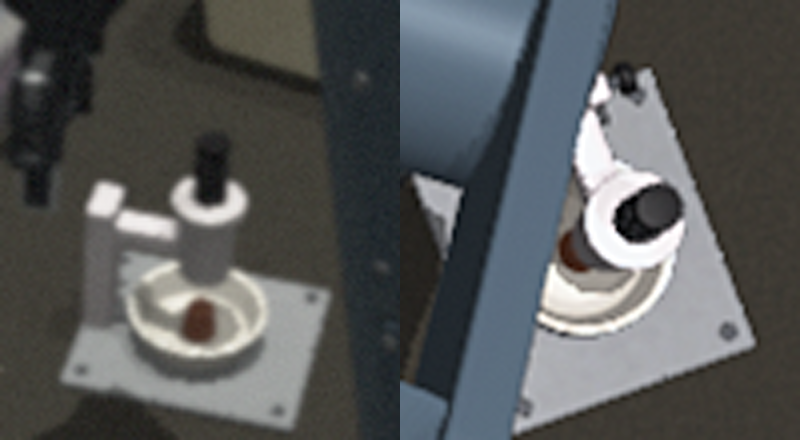

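```bash
python3 - <<'E'
from h import *
from station import manip
d=pickle.load(open('v0.pkl','rb'));s,t=d['scene'],d['top']
print('grip top',ray(t,394.6,181.4,.186),ray(s,322.9,125.6,.186),'mouth',ray(t,387.9,185.4,.13),ray(s,322.1,140.9,.13))
print('stopper',ray(s,319.2,169.8,.03),'dish rim',ray(s,319.2,167.9,.037))
print(manip.sense()['t'])
E
```

```text
grip top [ 0.52463941 -0.22231266  0.186     ] [ 0.52429672 -0.21491775  0.186     ] mouth [ 0.52405502 -0.22346801  0.13      ] [ 0.52483916 -0.2192009   0.13      ]
stopper [ 0.52048139 -0.21060241  0.03      ] dish rim [ 0.5211447  -0.21073827  0.037     ]
12.775
```

All within tolerance, so I'm signing off.

```bash
python3 -c "
from station import workorder
print(workorder.sign_off())"
```

```text
the job is handed in; nothing more can be done
None
```

The job is done and handed in at about 12.8 s. I took the longer black rod from the holder, lowered its shaft into the sleeve and pushed the stopper out into the dish. I then seated the collar on the rim, let go and backed the arm away.

- **Rod:** its grip top reads z ≈ 0.183–0.187 m, against 0.186 m expected with the collar fully home. The top camera puts it about 1 mm from the sleeve axis. The scene camera gives about 4 mm, and the two cameras disagree by 4–7 mm in y throughout. Both are within the 12 mm limit, and the rod looks upright.
- **Stopper:** it lies near the middle of the dish, within about 1 mm of the centre by the scene camera. The dish looks level.
- **Forces:** the highest wrist force I read was about 10 N, on the last press against the rim. These readings come only at the end of each move, so I did not see the peak as the spring fingers gave way.
- **Clearance:** after release the wrist read about 1 N, which is noise level, and the gripper was clear of everything in the picture.

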